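Seat the filter funnel in its base

ROBOT

A 6-joint arm with a two-finger parallel gripper is mounted at the origin on the work surface. World frame = base frame: x ahead of the robot, y to its left, z up, the work surface at z = 0. Lengths are in mm, angles in rad, forces in N, time in s.
With the tool pointing down it reaches from about 400 to 925 mm from the base axis. Payload 12.5 kg.
Tool frame: the origin (TCP) lies midway between the tips of the shut fingers; the grasp point (between the pads) lies 19 mm behind it (env.tcp_to_grasp is the distance from the TCP to the grasp point, in mm); z points along the fingers, y is the line along which they close (so a half turn about z gives the same grasp; the last joint's range is limited). The gripper opens to 95 mm and grips with 3 to 60 N. Pads are 20 mm wide; open, the fingers measure 119 mm over their backs; the gripper's body (75 mm by 180 mm) begins 59 mm behind the grasp point.
Start: joints at [-1.307, 0.491, 1.559, -0, 1.092, -0.106], TCP at [225.917, -582.759, 214.661] pointing down, gripper open.
Joint ranges: [-3.1, 3.1], [-0.84, 2.19], [0.05, 2.79], [-1.13, 4.28], [0.06, 2.93], [-2.69, 2.69]. Speed limits (rad/s): [2.22, 2.22, 2.79, 3.14, 3.14, 3.14].

INTERFACE

Orientations are given as [roll, pitch, yaw] about the fixed x, y, z axes, in that order (R = Rz(yaw) Ry(pitch) Rx(roll)).
In Python, from cell import env gives the robot as it stands. The module is installed in compiled form; this text tells all that it offers.
- The arm moves only by the tool step_arm, never from a script. Its argument "plan" is a list that holds one entry, the list of rows, each a list of 5 numbers: the shift along the tool's x, y, z in mm, then the turn about the tool's z in degrees, then the opening, from -1 (shut) to 1 (fully open). A call has 1 to 8 rows; each row is the pose to reach, as a shift and turn from the pose commanded when the call began, along the tool's axes at that moment; what a row does not reach only later rows make up. A row lasts 1/12 s, in which the tool goes at most 41.7 mm and 7.16 degrees, less where a joint would pass 70% of its speed; a pose out of reach is approached as far as the arm can. A call with a gripper value outside its range is refused whole. The fingers move at their own pace and stop on an object; the grip force is fixed at half the most. Time passes only in rows, so rows that repeat a pose let the fingers close. It gives the time, the measured TCP pose, the force, the opening and the grip force at its end, in the units of the state.
- env.state(): the state, without advancing time (a new reading comes with each control period).
- env.read_camera(name): name is "side" or "top" or "wrist"; returns the picture (384x512x3 uint8, blue, green, red); there is no depth.
- env.get_calibration(name): a dict with "K" (3x3 intrinsics, pixels), "extrinsics" (4x4, takes a point from world to camera coordinates). Camera axes: x right, y up, looking along -z (the intrinsics and any distortion apply to the point x, -y, -z); pixel columns grow to the right and rows downward; lengths in mm; the calibration is good to about 2 mm. A picture is of the moment at which its call begins: read the wrist's pose just before it. get_calibration takes no time and is no camera call; for the wrist camera it gives the pose at the moment of the call.
- env.job_done(): hands the job in; it is judged then, once.
The state is a dict: "t": time; "joints": joint angles; "qvel": joint speeds; "tau": joint torques, N m; "eef_pos": TCP position; "tcp_rot": TCP orientation; "ft_force": force on the tool from outside, world axes, zero at the start; "moment": the same for the moment, N m; "opening": opening from 0.0 (shut) to 1.0 (fully open); "grip_force": force on a finger pad.
Only numpy, scipy, OpenCV 4.12 (cv2) and the standard library are available. Lean on these libraries where they do the work, as an engineer would, in place of code of your own. Each camera call takes 0.05 s, during which the arm holds its last target. There are 200 camera calls.

TASK

Lift the lidded funnel out of its wooden stand and lower it gently, tapered black bung first, until it just rests in the tapered rubber seat of the steel filter base with the matching wide mouth. Let go so that it centres itself, then press straight down on the small steel cap on top of its knob: the seat drags along until it stops on its shoulder. Hold it there with about 13 N for a second, never as much as 18 N or the seat tears, and leave it upright and centred, with the other things on the bench undisturbed.

Things in the scene. Friction and masses are not known exactly. Their poses are not given: they have to be found in the camera images.
- funnel: Lidded funnel, loose, 0.13-0.25 kg, round about its z axis (up). Origin: centre of the lower end face of its black bung. Heights from there: bung, an even cone, diameter 22 mm at 0 to 49.4 mm at 40 mm (19 deg to the axis); white cup, flat shoulder at 40, diameter 62-66 mm, to 80; grey lid, diameter 70 mm, 80-85; grey knob to grip from above, diameter 22 mm, 85-109 mm; steel cap on it.
- cap: Small steel cap fixed on top of the funnel's knob, a disc of diameter 17 mm standing 3 mm proud of the knob: the place to press with the shut fingertips. Origin: centre of its flat top face, 112 mm above the funnel's origin on its axis.
- stand: Fixed plywood drying stand, 100 x 100 mm plate, top at 60 mm over the table, on four thin legs; origin at table level under the centre. The funnel hangs upright in its 54 mm centre hole, the cup's shoulder resting on the plate (funnel origin 20 mm over the table).
- wide_base: Fixed round steel filter base, diameter 92 mm, rim 45 mm over the table; origin on its axis at table level, z up. On a telescoping collar in its mouth is a black rubber seat ring (outside 71 mm) with the wide hole, 45 mm at its upper edge, tapering at the bung's angle over 22 mm, open below. The seat's upper edge starts 4 to 52 mm above the rim, different every time and not measured.
- wide_mouth (a point): On the wide base's axis, level with its steel rim, 45 mm over the table (not on the seat). The bung bears when the funnel's origin is 31-35 mm under the seat's upper edge. Pressed with over 5 N, the seat slides down 0-24 mm, dragging at 5 N, onto a hidden shoulder at unknown height (seat's edge then 4-28 mm above the rim); after that it gives only 1 mm per 8 N. Stiff sideways.
- narrow_base: Fixed steel filter base of the same outside size and rim height, but with a narrow hole (25 mm diameter) in its small rubber ring: the bung does not fit. Origin on its axis at table level.
- dropper: Small amber dropper bottle, 38 mm diameter, 85 mm high, standing loose; origin under its centre. Bystander.
- beaker: Glass beaker, 64 mm diameter, 85 mm high, loose; origin under its centre. Bystander.
- slide_box: White slide box with an orange line, 85 x 160 x 30 mm, loose; origin under its centre. Bystander.
- petri: Closed clear petri dish, 94 mm diameter, 17 mm high, loose; origin under its centre. Bystander.
- reagent: Amber reagent bottle, 68 mm diameter, 140 mm high, loose; origin under its centre. Bystander.
- spatula: Thin steel lab spatula 180 mm long lying on the table, 8 mm thick, loose. Bystander.
Mind the look-alikes: they are no part of the job. What is shaped like the funnel but blue is not meant. What is shaped like the stand but red is not meant.

How it is judged (in metres and radians):
On the way, in this order (a step that is already met when the one before it is completed fails the run):
1. the funnel is lifted clear of the stand (height (world z) of funnel above 0.072 m and contact force between funnel and stand below 0.05 N), for 0.1 s.
2. the funnel, nested in the wide base's seat, is pressed on its cap with more than 9 N for 0.4 s, the seat down on its shoulder (horizontal distance between funnel and wide_mouth below 0.004 m and height (world z) of funnel below 0.046 m and contact force between cap and the fingers above 9 N), for 0.4 s.
At the end, for the whole second after the job is handed in: The funnel sits in the tapered seat of the wide base: its lower end within 3 mm and its cap within 6 mm of the base's axis, upright within 0.05 rad, its origin 10 to 46 mm over the table, at rest and released (horizontal distance between funnel and wide_mouth below 0.003 m and horizontal distance between cap and wide_mouth below 0.006 m and angle between funnel's own z axis and vertical below 0.05 rad and height (world z) of funnel between 0.01 and 0.046 m and linear speed of funnel below 0.01 m/s and contact force between funnel and the fingers below 0.1 N); the robot touches nothing.
It fails at once if the cap is pressed with more than 18 N (contact force between cap and the fingers above 18 N).
It fails at once if the bung is jammed hard into the seat (contact forces around the taper add up to over 38 N; 18 N straight down makes less) (contact force between funnel and wide_base above 38 N).
It fails at once if the funnel is forced into the seat while still gripped (contact forces around the taper over 17 N, about 9 N straight down) (contact force between funnel and the fingers above 3 N and contact force between cap and the fingers below 1 N and contact force between funnel and wide_base above 17 N).
It fails at once if the funnel is tipped by more than 0.6 rad (angle between funnel's own z axis and vertical above 0.6 rad).
It fails at once if a bystander is moved by more than 30 mm (distance of any of dropper, beaker, slide_box, petri, reagent, spatula from where it was at the start of the episode above 0.03 m).
It also fails if it takes over 61 s, if anything falls off the work surface, if the arm or the gripper's body presses on something with over 40 N, if the wrist force passes 120 N, or if a joint passes its speed limit or range.

## Working session

There is one attempt and no reset: what is moved stays moved. The work goes in short steps, Python scripts to look and compute and a tool call to move; the robot and the scene stay as the last step left them, time stands still between calls to the robot, and variables do not carry over. Pictures are saved under pics/ and viewed, at most 10 in all, crops included, and the job is handed in when it is done.

Besides the shell and the picture viewer there is one more tool, called as name(argument=value, ...) on one line, values as JSON. step_arm: Moves the arm, as the interface text tells. Its arguments: {"type":"object","properties":{"plan":{"type":"array"}},"required":["plan"]}

```bash
mkdir -p pics; cat > h.py <<'E'
import numpy as np, cv2
from cell import env
def ray(cal,u,v):
    K=np.array(cal["K"]);E=np.array(cal["extrinsics"])
    p=np.linalg.inv(K)@[u,v,1]; d=E[:3,:3].T@np.array([p[0],-p[1],-p[2]])
    c=-E[:3,:3].T@E[:3,3]; return c,d/np.linalg.norm(d)
def onz(cal,u,v,z):
    c,d=ray(cal,u,v); return c+d*(z-c[2])/d[2]
def proj(cal,P):
    K=np.array(cal["K"]);E=np.array(cal["extrinsics"])
    p=E[:3,:3]@P+E[:3,3]; q=K@[p[0],-p[1],-p[2]]; return q[:2]/q[2]
E
python3 - <<'E'
from h import *
print(env.state())
ims=[env.read_camera(n) for n in("top","side","wrist")]
for n,i in zip(("top","side","wrist"),ims):
    cv2.imwrite(f"pics/{n}0.png",i); c=env.get_calibration(n); print(n,c["K"],ray(c,256,192), [k for k in c])
cv2.imwrite("pics/top_big.png",cv2.resize(ims[0],(800,600),interpolation=cv2.INTER_CUBIC))
cv2.imwrite("pics/side_big.png",cv2.resize(ims[1],(800,600),interpolation=cv2.INTER_CUBIC))
E
```

```text
{'t': 0.0, 'joints': array([-1.30660656e+00,  4.91571778e-01,  1.55946158e+00, -8.49466545e-06,
        1.09169320e+00, -1.05587723e-01]), 'qvel': array([ 0.00032509,  0.00112135,  0.00152267, -0.00110366,  0.00107136,
       -0.0010152 ]), 'tau': array([ 2.54856677e-04, -6.12647367e+01, -2.58187151e+01,  6.92519965e-02,
        4.82321181e-02, -1.34558427e-04]), 'eef_pos': array([ 225.84121829, -582.50365543,  214.04998173]), 'tcp_rot': array([-3.14046428e+00, -1.12011204e-04,  3.69781350e-01]), 'ft_force': array([0.63283026, 0.26074077, 0.05815644]), 'moment': array([-0.03428602, -0.01828558,  0.04590111]), 'grip_force': 0.0, 'opening': 1.0001842580230427}
top [[498.12397704   0.         257.55129754]
 [  0.         498.12397704 193.20003898]
 [  0.           0.           1.        ]] (array([ 344.35724965,   76.39635908, 1733.08202666]), array([ 0.09542737, -0.00718242, -0.99541048])) ['K', 'extrinsics']
side [[378.23455634   0.         258.02035941]
 [  0.         378.23455634 191.50056077]
 [  0.           0.           1.        ]] (array([ 180.96449395, -980.09531708,  951.06438301]), array([ 0.21103324,  0.75776905, -0.61745529])) ['K', 'extrinsics']
wrist [[268.0236895    0.         258.72039394]
 [  0.         268.0236895  196.02716653]
 [  0.           0.           1.        ]] (array([ 291.55362624, -558.67121564,  384.78947314]), array([-0.22138834, -0.07486464, -0.97230782])) ['K', 'extrinsics']
```

View pics/top_big.png

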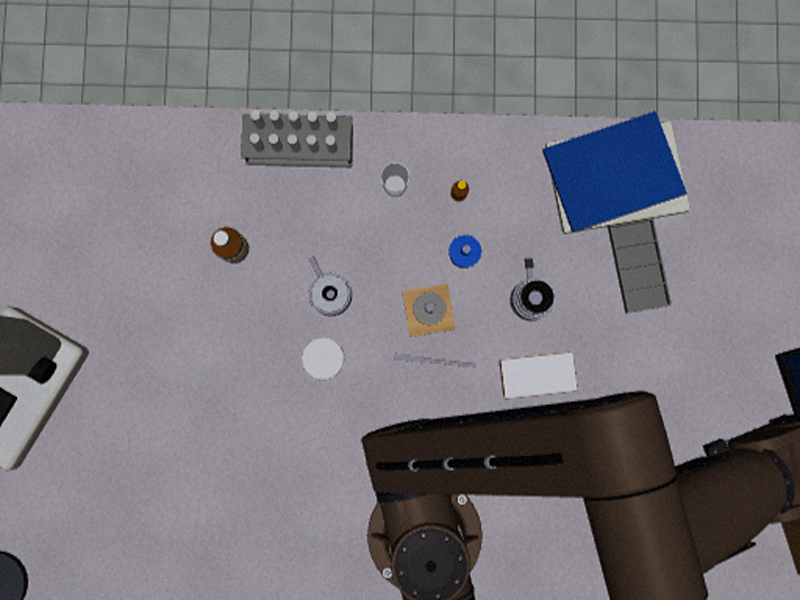

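View pics/side_big.png

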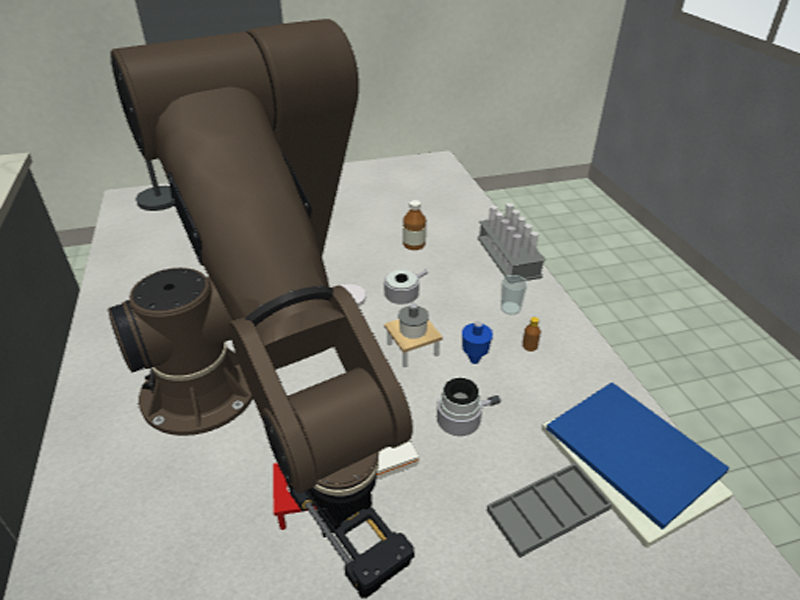

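The top view (800x600) shows the funnel in the wooden stand at (430,308), the wide base with its black seat at (535,298), the narrow base at (330,294) and the blue decoy at (465,250). In the side view the wide seat is at (461,390), well above its rim, and the funnel cap is at (413,309). I'll measure these next.

```bash
python3 - <<'E'
from h import *
T=cv2.imread("pics/top0.png");S=cv2.imread("pics/side0.png");ct=env.get_calibration("top");cs=env.get_calibration("side")
def blob(I,mask,box):
    m=np.zeros(I.shape[:2],np.uint8);x0,y0,x1,y1=box;m[y0:y1,x0:x1]=mask[y0:y1,x0:x1]
    cn=max(cv2.findContours(m,cv2.RETR_EXTERNAL,cv2.CHAIN_APPROX_NONE)[0],key=cv2.contourArea)
    return cn,cv2.minEnclosingCircle(cn),cv2.fitEllipse(cn),cv2.boundingRect(cn)
hsv=cv2.cvtColor(T,cv2.COLOR_BGR2HSV)
wood=((hsv[...,0]<25)&(hsv[...,1]>70)).astype(np.uint8)
cn,c,e,b=blob(T,wood,(250,175,300,222)); r=cv2.minAreaRect(cn); print("wood",r,onz(ct,*r[0],60))
grey=((hsv[...,1]<60)).astype(np.uint8)
cn,c,e,b=blob(T,grey,(262,182,288,212)); print("lid",c,e,onz(ct,*e[0],105))
dark=(hsv[...,2]<60).astype(np.uint8)
cn,c,e,b=blob(T,dark,(325,175,360,206)); print("seat",c,e,b); ut=e[0]
d2=(cv2.cvtColor(S,cv2.COLOR_BGR2HSV)[...,2]<70).astype(np.uint8)
cn,c,e,b=blob(S,d2,(278,235,308,266)); print("seatside",e,b); us=e[0]
c1,a=ray(ct,*ut);c2,bb=ray(cs,*us)
s=np.linalg.lstsq(np.c_[a,-bb],c2-c1,rcond=None)[0];p,q=c1+s[0]*a,c2+s[1]*bb;print("tri",p,q)
print({z:onz(ct,*ut,z).round(1) for z in (60,80,97)})
big=lambda I,x,y:cv2.resize(I[y:y+60,x:x+80],(400,300),interpolation=cv2.INTER_CUBIC)
cv2.imwrite("pics/c.png",np.vstack([np.hstack([big(T,240,170),big(T,300,160)]),np.hstack([big(S,225,180),big(S,255,230)])]))
E
```

```text
wood ((273.96331787109375, 198.14585876464844), (29.504728317260742, 29.504728317260742), 80.90972137451172) [485.33335747   3.3074006   60.        ]
lid ((274.3977355957031, 196.88067626953125), 10.448655128479004) ((274.40740966796875, 196.8777618408203), (19.88431167602539, 20.21098518371582), 176.74501037597656) [485.7503145    3.89380624 105.        ]
seat ((342.5882263183594, 189.88235473632812), 10.868620872497559) ((343.2041015625, 189.6374969482422), (19.71879768371582, 20.09339714050293), 97.81620788574219) (333, 180, 21, 21)
seatside ((294.6467590332031, 249.9420928955078), (15.891448974609375, 20.829687118530273), 98.02111053466797) (284, 242, 22, 17)
tri [ 517.34629092 -226.55682621   81.24694688] [ 516.49034167 -226.32775943   81.11529551]
{60: array([ 519.6, -230.5,   60. ]), 80: array([ 517.5, -226.8,   80. ]), 97: array([ 515.7, -223.7,   97. ])}
```

View pics/c.png

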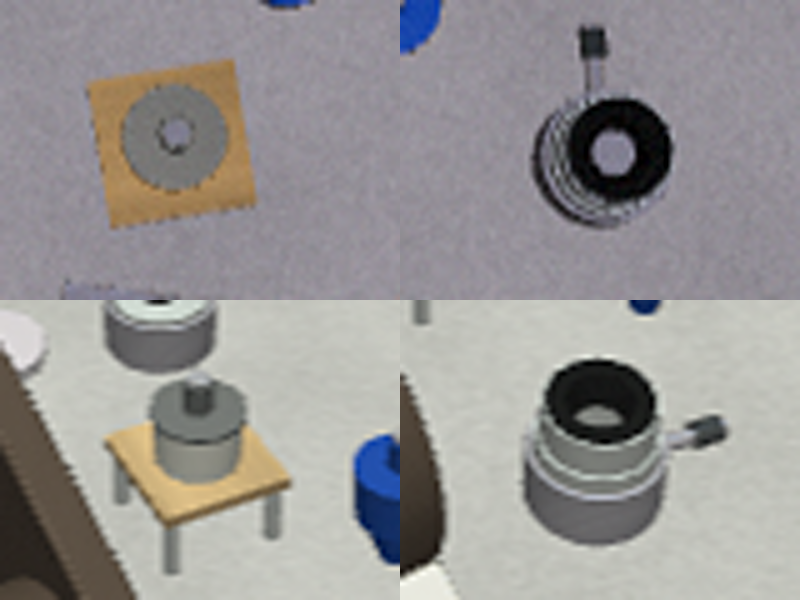

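The close-up confirms the layout: funnel at (485.5, 3.6), and seat at (517, -226) with its upper edge about 81 mm up (36 above the rim, inside the 4–52 range). The lid measures about 66–70 mm, as expected. I'll move above the funnel.

step_arm(plan=[[[454,-452,0,0,0],[454,-452,0,0,0],[454,-452,0,0,0],[454,-452,0,0,0],[454,-452,0,0,0],[454,-452,0,0,0],[454,-452,0,0,0],[454,-452,0,0,0]]])

```text
t: 0.82
eef_pos: [361.4, -276.2, 214.6]
tcp_rot: [3.141, -0.0, 0.369]
ft_force: [1.1, -0.6, 0.1]
opening: 0.522
grip_force: 0.0
```

step_arm(plan=[[[217,-216,0,0,0],[217,-216,0,0,0],[217,-216,0,0,0],[217,-216,0,0,0],[217,-216,0,0,0],[217,-216,0,0,0],[217,-216,0,0,0],[217,-216,0,0,0]]])

```text
t: 1.48
eef_pos: [486.6, 5.7, 214.6]
tcp_rot: [-3.141, -0.001, 0.372]
ft_force: [-0.2, -0.5, 0.3]
opening: 0.5
grip_force: 0.0
```

```bash
python3 - <<'E'
from h import *
s=env.state();print(s["eef_pos"],s["tcp_rot"])
c=env.get_calibration("wrist");W=env.read_camera("wrist");cv2.imwrite("pics/w1.png",W)
print(proj(c,np.array([485.5,3.6,132.])),proj(c,np.array([485.5,3.6,105.])),proj(c,s["eef_pos"]))
E
```

```text
[486.60564579   5.66848574 214.5880935 ] [-3.14133798e+00 -6.47419929e-04  3.72353364e-01]
[258.76002358 202.83034667] [258.74101769 196.02257299] [256.61341571 233.2960671 ]
```

View pics/w1.png

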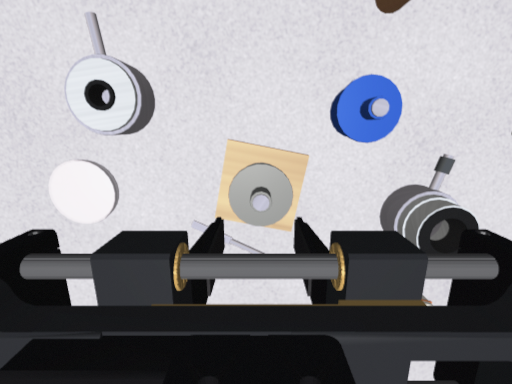

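The wrist view shows the cap near (261,202), against a predicted (259,203), and the seat at about (443,228). I'll refine both from this picture.

```bash
python3 - <<'E'
from h import *
W=cv2.imread("pics/w1.png");c=env.get_calibration("wrist");h=cv2.cvtColor(W,cv2.COLOR_BGR2HSV)
def big(m,box):
    z=np.zeros_like(m);x0,y0,x1,y1=box;z[y0:y1,x0:x1]=m[y0:y1,x0:x1]
    return max(cv2.findContours(z,cv2.RETR_EXTERNAL,cv2.CHAIN_APPROX_NONE)[0],key=cv2.contourArea)
nw=((h[...,1]<60)&(h[...,2]<150)).astype(np.uint8)*255
e=cv2.fitEllipse(cv2.convexHull(big(nw,(222,155,299,230))));print("lid",e,onz(c,*e[0],105))
cap=((h[...,1]<60)&(h[...,2]>150)).astype(np.uint8)
cn=big(cap,(246,188,276,218));e=cv2.fitEllipse(cn);print("cap",e,onz(c,*e[0],132))
dk=(h[...,2]<50).astype(np.uint8)
cn=big(dk,(400,190,480,229));print("seat box",cv2.boundingRect(cn))
hole=cv2.fitEllipse(cv2.convexHull(cn));print(hole,onz(c,*hole[0],81))
print(h[190:250:3,443,2])
print("pred seat",proj(c,np.array([517,-226.5,81.])))
E
```

```text
lid ((259.95367431640625, 195.96994018554688), (19.43466567993164, 21.328670501708984), 54.52082061767578) [486.23538574   2.59719219 105.        ]
cap ((260.5945739746094, 203.4138946533203), (32.62379455566406, 33.97156524658203), 1.1545077562332153) [485.81218095   1.89879697 132.        ]
seat box (422, 208, 56, 21)
((448.699462890625, 232.21347045898438), (46.598201751708984, 58.45322036743164), 68.32830810546875) [ 521.71758323 -229.62846124   81.        ]
[227 201 162 227 103 108 201  37  36  36  70  99 105 107 105 104  39  23
  25  23]
pred seat [444.42333073 234.71663372]
```

step_arm(plan=[[[-2,2,30,0,0],[-2,2,60,0,0],[-2,2,85,0,0],[-2,2,98,0,0],[-2,2,105,0,0],[-2,2,105,0,0]]])

```text
t: 2.03
eef_pos: [483.7, -1.1, 108.5]
tcp_rot: [-3.141, 0.002, 0.369]
ft_force: [-0.4, -0.7, 0.1]
opening: 0.499
grip_force: 0.0
```

step_arm(plan=[[[0,0,0,0,-1],[0,0,0,0,-1],[0,0,0,0,-1],[0,0,0,0,-1],[0,0,0,0,-1],[0,0,0,0,-1],[0,0,0,0,-1],[0,0,0,0,-1]]])

```text
t: 2.7
eef_pos: [484.5, -0.7, 110.2]
tcp_rot: [3.141, -0.001, 0.37]
ft_force: [-1.1, 2.1, 6.4]
opening: 0.224
grip_force: 30.0
```

step_arm(plan=[[[0,0,-8,0,-1],[0,0,-20,0,-1],[0,0,-35,0,-1],[0,0,-55,0,-1],[0,0,-75,0,-1],[0,0,-95,0,-1],[0,0,-105,0,-1],[0,0,-105,0,-1]]])

```text
t: 3.37
eef_pos: [485.0, -1.0, 217.0]
tcp_rot: [3.14, -0.003, 0.37]
ft_force: [-0.0, 0.4, -1.4]
opening: 0.224
grip_force: 30.0
```

```bash
python3 - <<'E'
from h import *
s=env.state();print(s["eef_pos"],s["tcp_rot"],s["ft_force"],s["moment"])
c=env.get_calibration("wrist");W=env.read_camera("wrist");cv2.imwrite("pics/w2.png",W)
S=env.read_camera("side");cv2.imwrite("pics/s2.png",S)
cv2.imwrite("pics/c2.png",np.hstack([cv2.resize(W,(400,300)),cv2.resize(S[90:240,180:380],(400,300))]))
E
```

```text
[484.98544082  -0.99349571 216.99990656] [ 3.13953892 -0.00331141  0.36986537] [-0.02090837  0.37596995 -1.37509637] [-0.04047506 -0.00031809  0.01075443]
```

View pics/c2.png

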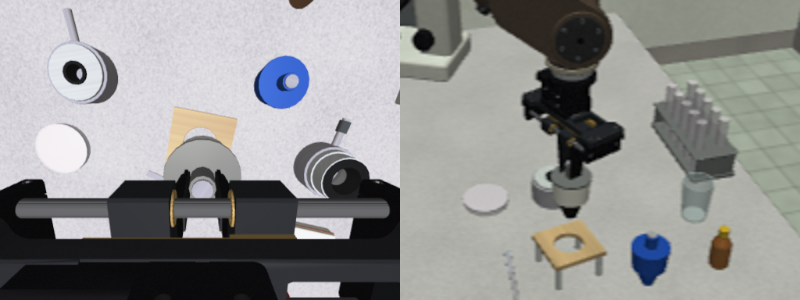

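The funnel is held upright, and the weight reads about 1.4 N. I'll stop just short of the wide base so the seat is in clear view ahead of the funnel.

step_arm(plan=[[[-20,32,0,0,-1],[-40,64,0,0,-1],[-60,96,0,0,-1],[-82,128,0,0,-1],[-102,160,0,0,-1],[-122,192,0,0,-1],[-142,222,0,0,-1],[-142,222,0,0,-1]]])

```text
t: 4.13
eef_pos: [430.8, -264.0, 213.4]
tcp_rot: [-3.141, 0.001, 0.366]
ft_force: [-0.5, 0.9, -1.6]
opening: 0.224
grip_force: 30.0
```

step_arm(plan=[[[0,0,0,0,-1],[0,0,0,0,-1],[0,0,0,0,-1]]])

```text
t: 4.38
eef_pos: [432.1, -258.1, 214.1]
tcp_rot: [-3.14, 0.001, 0.371]
ft_force: [-0.4, -0.3, -1.9]
opening: 0.223
grip_force: 30.0
```

```bash
python3 - <<'E'
from h import *
s=env.state();print(s["eef_pos"],s["tcp_rot"],s["ft_force"])
c=env.get_calibration("wrist");W=env.read_camera("wrist");cv2.imwrite("pics/w3.png",W)
import pickle;pickle.dump((c,s["eef_pos"]),open("w3.pkl","wb"))
S=env.read_camera("side");cv2.imwrite("pics/s3.png",S)
p=proj(c,np.array([517,-226.5,81.]));print(p)
cv2.imwrite("pics/c3.png",np.hstack([cv2.resize(W[70:260,160:350],(400,400),interpolation=2),cv2.resize(S[170:290,230:350],(400,400),interpolation=2)]))
E
```

```text
[ 432.08602056 -258.10183039  214.09928953] [-3.14046878e+00  5.67635763e-04  3.70687824e-01] [-0.44328311 -0.3310782  -1.91075515]
[258.59478707 107.48442128]
```

View pics/c3.png

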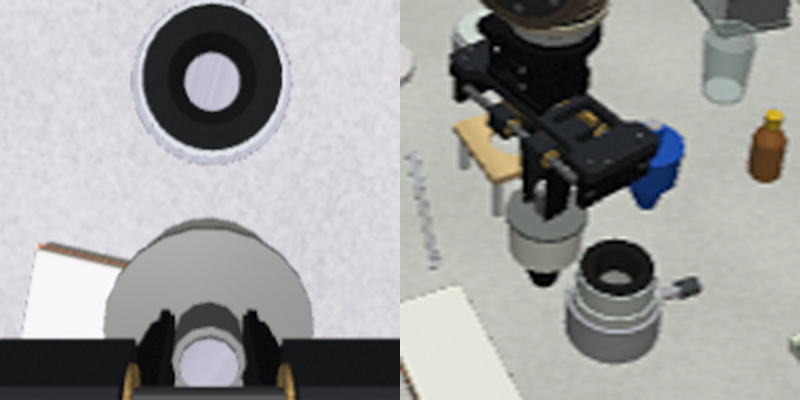

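The seat ring is centred near (260,106) in the wrist picture and the cap near (259,240). I'll fit both.

```bash
python3 - <<'E'
from h import *
import pickle
c,e=pickle.load(open("w3.pkl","rb"));W=cv2.imread("pics/w3.png");h=cv2.cvtColor(W,cv2.COLOR_BGR2HSV);V=h[...,2]
def fit(m,box):
    z=np.zeros(V.shape,np.uint8);x0,y0,x1,y1=box;z[y0:y1,x0:x1]=m[y0:y1,x0:x1]
    cn=max(cv2.findContours(z,cv2.RETR_EXTERNAL,cv2.CHAIN_APPROX_NONE)[0],key=cv2.contourArea);return cv2.fitEllipse(cn)
seat=fit((V<90).astype(np.uint8),(215,68,310,150));print("seat",seat)
for z in (77,81,85,89,93,97): 
    P=onz(c,*seat[0],z);a=onz(c,seat[0][0]-seat[1][0]/2,seat[0][1],z);b=onz(c,seat[0][0]+seat[1][0]/2,seat[0][1],z);print(z,P.round(1),"dia",np.linalg.norm(a-b).round(1))
cap=fit(((V>170)&(h[...,1]<60)).astype(np.uint8),(243,228,276,254));print("cap",cap)
for z in(232,236,240):
  P=onz(c,*cap[0],z);print(z,P.round(1),"rel TCP",(P-e).round(1))
S=cv2.imread("pics/s3.png");cs=env.get_calibration("side")
V=S.max(2);se=fit((V<70).astype(np.uint8),(278,235,308,266));print(se)
c1,a=ray(c,*seat[0]);c2,b=ray(cs,*se[0]);s=np.linalg.lstsq(np.c_[a,-b],c2-c1,rcond=None)[0];print("tri",c1+s[0]*a,c2+s[1]*b)
E
```

```text
seat ((260.4039306640625, 106.08715057373047), (64.77107238769531, 67.97624969482422), 1.9182645082473755)
77 [ 519.3 -227.7   77. ] dia 70.7
81 [ 519.  -227.8   81. ] dia 69.7
85 [ 518.8 -227.9   85. ] dia 68.8
89 [ 518.5 -228.    89. ] dia 67.9
93 [ 518.2 -228.    93. ] dia 67.0
97 [ 517.9 -228.1   97. ] dia 66.1
cap ((258.76080322265625, 242.55201721191406), (21.72079849243164, 27.591285705566406), 90.41435241699219)
232 [ 433.8 -259.   232. ] rel TCP [ 1.7 -0.9 17.9]
236 [ 435.5 -258.4  236. ] rel TCP [ 3.4 -0.3 21.9]
240 [ 437.1 -257.7  240. ] rel TCP [ 5.   0.4 25.9]
((294.6467590332031, 249.9420928955078), (15.891448974609375, 20.829687118530273), 98.02111053466797)
tri [ 518.98194721 -227.81548291   81.8333992 ] [ 516.27792084 -226.80496836   81.66605877]
```

step_arm(plan=[[[30,1,0,0,-1],[60,2,0,0,-1],[80,2,10,0,-1],[89,2,25,0,-1],[89,2,40,0,-1],[89,2,52,0,-1],[89,2,58,0,-1],[89,2,58,0,-1]]])

```text
t: 5.15
eef_pos: [515.6, -227.9, 155.5]
tcp_rot: [-3.14, 0.001, 0.371]
ft_force: [-0.5, 0.2, -1.4]
opening: 0.221
grip_force: 30.0
```

step_arm(plan=[[[0,0,0,0,-1],[0,0,0,0,-1],[0,0,0,0,-1],[0,0,0,0,-1]]])

```text
t: 5.48
eef_pos: [516.0, -229.0, 157.3]
tcp_rot: [3.141, -0.001, 0.37]
ft_force: [-0.2, -0.5, -1.2]
opening: 0.223
grip_force: 30.0
```

```bash
python3 - <<'E'
from h import *
s=env.state();print(s["eef_pos"],s["tcp_rot"],s["ft_force"])
c=env.get_calibration("wrist");W=env.read_camera("wrist");S=env.read_camera("side");T=env.read_camera("top")
cv2.imwrite("pics/s4.png",S)
cv2.imwrite("pics/c4.png",np.hstack([cv2.resize(W[150:300,184:334],(400,400),interpolation=2),cv2.resize(S[190:290,245:345],(400,400),interpolation=2)]))
E
```

```text
[ 515.9975244  -229.02022214  157.33085435] [ 3.14062657e+00 -7.15416501e-04  3.69654355e-01] [-0.22573441 -0.4875019  -1.22789194]
```

View pics/c4.png

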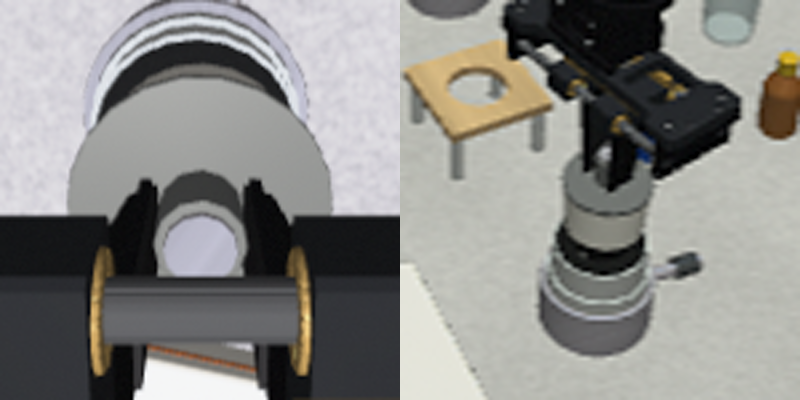

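The picture shows the bung well inside the seat mouth, centred in both views, with the gap still closing. I'll lower it in small steps and watch the force.

step_arm(plan=[[[0,0,3,0,-1],[0,0,6,0,-1],[0,0,9,0,-1],[0,0,12,0,-1],[0,0,12,0,-1],[0,0,12,0,-1]]])

```text
t: 6.13
eef_pos: [515.7, -228.7, 144.3]
tcp_rot: [-3.141, 0.0, 0.37]
ft_force: [-0.0, 1.1, -2.3]
opening: 0.226
grip_force: 30.0
```

step_arm(plan=[[[0,0,1,0,-1],[0,0,2,0,-1],[0,0,2,0,-1],[0,0,2,0,-1]]])

```text
t: 6.47
eef_pos: [515.7, -228.7, 142.7]
tcp_rot: [-3.141, 0.0, 0.37]
ft_force: [-1.4, 2.6, 0.3]
opening: 0.225
grip_force: 30.0
```

step_arm(plan=[[[0,0,1,0,-1],[0,0,1.5,0,-1],[0,0,1.5,0,-1],[0,0,1.5,0,-1]]])

```text
t: 6.8
eef_pos: [515.7, -228.7, 141.1]
tcp_rot: [-3.141, 0.0, 0.37]
ft_force: [-1.7, 3.8, 1.1]
opening: 0.225
grip_force: 30.0
```

The bung is touching one side, with the seat pushing towards +y. I'll shift 1.5 mm that way.

step_arm(plan=[[[0,-0.8,0,0,-1],[0,-1.5,0,0,-1],[0,-1.5,0,0,-1],[0,-1.5,0,0,-1]]])

```text
t: 7.13
eef_pos: [515.4, -227.8, 141.1]
tcp_rot: [3.141, -0.0, 0.37]
ft_force: [0.4, 0.8, -1.5]
opening: 0.222
grip_force: 30.0
```

step_arm(plan=[[[0,0,0.5,0,-1],[0,0,1,0,-1],[0,0,1,0,-1],[0,0,1,0,-1]]])

```text
t: 7.47
eef_pos: [515.4, -227.6, 140.2]
tcp_rot: [3.141, -0.0, 0.37]
ft_force: [0.3, -0.7, -0.2]
opening: 0.225
grip_force: 30.0
```

step_arm(plan=[[[0,0,0.5,0,-1],[0,0,1,0,-1],[0,0,1,0,-1],[0,0,1,0,-1]]])

```text
t: 7.8
eef_pos: [515.4, -227.6, 139.3]
tcp_rot: [3.141, -0.0, 0.37]
ft_force: [0.5, -1.7, 0.6]
opening: 0.226
grip_force: 30.0
```

The bung is now resting with a light load, so I'll release it, back up, shut the fingers above the cap and look.

step_arm(plan=[[[0,0,0,0,-0.2],[0,0,0,0,-0.2],[0,0,0,0,-0.2],[0,0,0,0,-0.2],[0,0,0,0,-0.2],[0,0,0,0,-0.2]]])

```text
t: 8.3
eef_pos: [515.2, -227.4, 139.1]
tcp_rot: [-3.142, 0.0, 0.37]
ft_force: [0.3, 0.3, -0.6]
opening: 0.399
grip_force: 0.0
```

step_arm(plan=[[[0,0,-8,0,-0.2],[0,0,-20,0,-0.2],[0,0,-35,0,-0.2],[0,0,-50,0,-0.2],[0,0,-60,0,-0.5],[0,0,-60,0,-1],[0,0,-60,0,-1],[0,0,-60,0,-1]]])

```text
t: 8.97
eef_pos: [515.0, -227.3, 198.5]
tcp_rot: [-3.141, 0.001, 0.37]
ft_force: [0.0, -0.6, -0.1]
opening: 0.175
grip_force: 0.0
```

```bash
python3 - <<'E'
from h import *
s=env.state();print(s["eef_pos"],s["tcp_rot"],s["ft_force"],s["opening"])
c=env.get_calibration("wrist");W=env.read_camera("wrist");S=env.read_camera("side");T=env.read_camera("top")
for n,i in zip("wst",(W,S,T)):cv2.imwrite(f"pics/{n}5.png",i)
import pickle;pickle.dump((c,s["eef_pos"]),open("w5.pkl","wb"))
cv2.imwrite("pics/c5.png",np.hstack([cv2.resize(W[130:280,184:334],(400,400),interpolation=2),cv2.resize(S[190:290,245:345],(400,400),interpolation=2)]))
E
```

```text
[ 514.98907998 -227.30434085  198.53974507] [-3.14098470e+00  5.72953702e-04  3.69814264e-01] [ 0.00110316 -0.60335142 -0.10328026] 0.17507573682750804
```

View pics/c5.png

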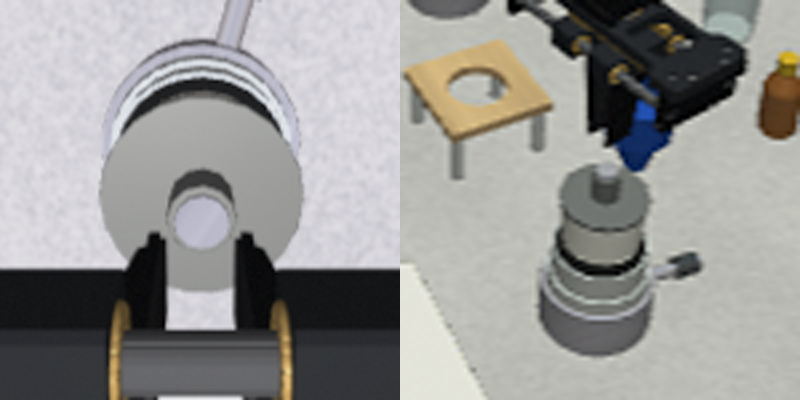

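The picture shows the funnel standing upright in the seat, released, with its cap at about (260,213) in the wrist view. I'll locate the cap to press on its centre.

```bash
python3 - <<'E'
from h import *
import pickle
c,e=pickle.load(open("w5.pkl","rb"));W=cv2.imread("pics/w5.png");h=cv2.cvtColor(W,cv2.COLOR_BGR2HSV);V=h[...,2]
m=((V>165)&(h[...,1]<60)).astype(np.uint8);z=np.zeros_like(m);z[196:227,245:275]=m[196:227,245:275]
cn=max(cv2.findContours(z,cv2.RETR_EXTERNAL,cv2.CHAIN_APPROX_NONE)[0],key=cv2.contourArea);E=cv2.fitEllipse(cn);print(E)
cy,sy=np.cos(.37),np.sin(.37)
for Z in(157,161,165):
    P=onz(c,*E[0],Z);d=P-e;print(Z,P.round(1),"tool shift",(d[0]*cy+d[1]*sy).round(1),(d[0]*sy-d[1]*cy).round(1))
E
```

```text
((259.2322082519531, 213.44400024414062), (18.543426513671875, 19.743833541870117), 82.78582000732422)
157 [ 516.2 -228.8  157. ] tool shift 0.6 1.9
161 [ 517.4 -228.4  161. ] tool shift 1.9 1.9
165 [ 518.7 -227.9  165. ] tool shift 3.2 1.9
```

step_arm(plan=[[[0,0,0,0,-1],[0,0,0,0,-1],[0,0,0,0,-1],[0,0,0,0,-1]]])

```text
t: 9.45
eef_pos: [515.3, -227.5, 199.0]
tcp_rot: [-3.142, 0.0, 0.37]
ft_force: [-0.1, -0.1, 0.4]
opening: 0.003
grip_force: 0.0
```

step_arm(plan=[[[1,1,8,0,-1],[2,1.5,16,0,-1],[2,1.5,24,0,-1],[2,1.5,28,0,-1],[2,1.5,30,0,-1],[2,1.5,30,0,-1],[2,1.5,30,0,-1]]])

```text
t: 10.03
eef_pos: [517.7, -228.2, 169.1]
tcp_rot: [3.142, 0.0, 0.37]
ft_force: [0.8, 0.1, 0.7]
opening: 0.006
grip_force: 0.0
```

step_arm(plan=[[[0,0,1,0,-1],[0,0,2,0,-1],[0,0,3,0,-1],[0,0,4,0,-1],[0,0,4,0,-1],[0,0,4,0,-1]]])

```text
t: 10.53
eef_pos: [517.7, -228.1, 165.1]
tcp_rot: [3.142, 0.0, 0.37]
ft_force: [-0.8, -0.2, 1.3]
opening: 0.003
grip_force: 0.0
```

step_arm(plan=[[[0,0,1,0,-1],[0,0,2,0,-1],[0,0,2,0,-1],[0,0,2,0,-1]]])

```text
t: 10.87
eef_pos: [517.7, -228.2, 163.1]
tcp_rot: [-3.142, 0.0, 0.37]
ft_force: [1.0, -0.0, -0.7]
opening: 0.008
grip_force: 0.0
```

step_arm(plan=[[[0,0,0.7,0,-1],[0,0,1.4,0,-1],[0,0,1.4,0,-1]]])

```text
t: 11.12
eef_pos: [517.7, -228.1, 161.6]
tcp_rot: [-3.142, 0.0, 0.37]
ft_force: [0.1, 0.3, -0.5]
opening: 0.005
grip_force: 0.0
```

step_arm(plan=[[[0,0,0.7,0,-1],[0,0,1.4,0,-1],[0,0,1.4,0,-1]]])

```text
t: 11.37
eef_pos: [517.7, -228.1, 160.3]
tcp_rot: [3.141, -0.0, 0.37]
ft_force: [-0.3, 0.2, 1.0]
opening: 0.0
grip_force: 0.6
```

step_arm(plan=[[[0,0,0.5,0,-1],[0,0,1,0,-1],[0,0,1,0,-1]]])

```text
t: 11.62
eef_pos: [517.7, -228.2, 159.3]
tcp_rot: [3.142, 0.0, 0.37]
ft_force: [0.1, -0.2, 1.4]
opening: 0.007
grip_force: 0.6
```

step_arm(plan=[[[0,0,0.5,0,-1],[0,0,1,0,-1],[0,0,1,0,-1]]])

```text
t: 11.87
eef_pos: [517.7, -228.1, 158.2]
tcp_rot: [3.142, 0.0, 0.37]
ft_force: [-0.6, 0.1, 1.6]
opening: 0.005
grip_force: 0.6
```

step_arm(plan=[[[0,0,0.5,0,-1],[0,0,1,0,-1],[0,0,1,0,-1]]])

```text
t: 12.12
eef_pos: [517.7, -228.1, 157.2]
tcp_rot: [-3.142, 0.0, 0.37]
ft_force: [0.1, -0.9, 0.7]
opening: 0.006
grip_force: 0.6
```

step_arm(plan=[[[0,0,0.5,0,-1],[0,0,1,0,-1],[0,0,1,0,-1]]])

```text
t: 12.37
eef_pos: [517.7, -228.1, 156.2]
tcp_rot: [3.142, 0.0, 0.37]
ft_force: [-0.5, 0.4, 2.0]
opening: 0.003
grip_force: 0.6
```

step_arm(plan=[[[0,0,0.5,0,-1],[0,0,1,0,-1],[0,0,1,0,-1]]])

```text
t: 12.62
eef_pos: [517.7, -228.1, 155.2]
tcp_rot: [-3.142, 0.0, 0.37]
ft_force: [0.2, 1.2, 1.0]
opening: 0.003
grip_force: 0.6
```

step_arm(plan=[[[0,0,0.5,0,-1],[0,0,1,0,-1],[0,0,1,0,-1]]])

```text
t: 12.87
eef_pos: [517.7, -228.1, 154.2]
tcp_rot: [-3.142, 0.0, 0.37]
ft_force: [-0.1, -0.3, 1.5]
opening: 0.003
grip_force: 0.6
```

step_arm(plan=[[[0,0,0.5,0,-1],[0,0,1,0,-1],[0,0,1,0,-1]]])

```text
t: 13.12
eef_pos: [517.7, -228.2, 153.2]
tcp_rot: [3.142, 0.0, 0.37]
ft_force: [-0.7, 0.3, 0.5]
opening: 0.002
grip_force: 0.6
```

step_arm(plan=[[[0,0,0.5,0,-1],[0,0,1,0,-1],[0,0,1,0,-1]]])

```text
t: 13.37
eef_pos: [517.7, -228.1, 152.2]
tcp_rot: [-3.142, 0.0, 0.37]
ft_force: [-0.2, -0.5, 1.5]
opening: 0.004
grip_force: 0.6
```

```bash
python3 - <<'E'
from h import *
f=[env.state()["ft_force"]]
W=env.read_camera("wrist");S=env.read_camera("side");print(env.state()["eef_pos"],env.state()["ft_force"])
cv2.imwrite("pics/w6.png",W);cv2.imwrite("pics/s6.png",S)
cv2.imwrite("pics/c6.png",np.hstack([cv2.resize(W[130:280,184:334],(400,400),interpolation=2),cv2.resize(S[190:270,260:340],(400,400),interpolation=2)]))
E
```

```text
[ 517.68402919 -228.13659512  152.27128769] [-0.80911465  0.64661262  1.17405034]
```

View pics/c6.png

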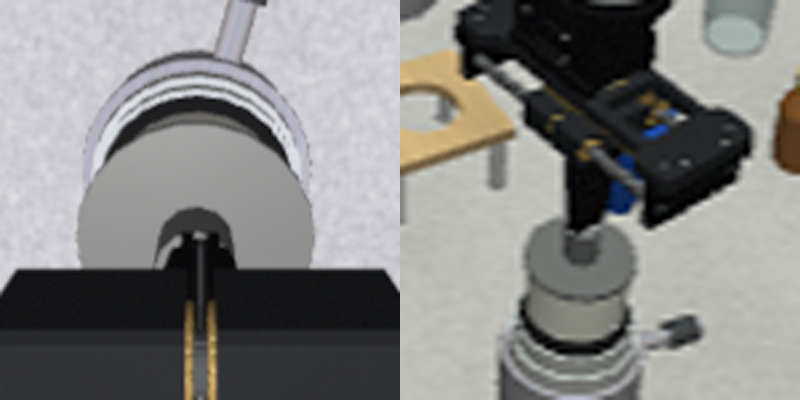

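The fingertips look close to the cap. I'll check numerically whether the funnel and collar have moved since the previous side picture.

```bash
python3 - <<'E'
from h import *
A=cv2.imread("pics/s5.png",0).astype(np.float32);B=cv2.imread("pics/s6.png",0).astype(np.float32)
cs=env.get_calibration("side")
for n,(x0,y0,x1,y1) in dict(cup=(284,238,308,252),seat=(282,250,310,256),base=(284,264,308,278)).items():
    a,b=[cv2.resize(I[y0-8:y1+8,x0-8:x1+8],None,fx=8,fy=8,interpolation=cv2.INTER_CUBIC) for I in(A,B)]
    r=cv2.matchTemplate(b,a[64:-64,64:-64],cv2.TM_CCOEFF_NORMED);_,v,_,l=cv2.minMaxLoc(r);print(n,v,(l[0]-64)/8,(l[1]-64)/8)
print("px per mm z",proj(cs,np.array([517.,-228,110]))-proj(cs,np.array([517.,-228,120])))
# tip column
print("tip152",proj(cs,np.array([517.7,-228.1,152.])),"cap@161",proj(cs,np.array([517.7,-228.1,161.])))
b=cv2.imread("pics/s6.png").max(2);print(b[216:246,294:300])
E
```

```text
cup 0.9706161618232727 -0.125 2.125
seat 0.9525153040885925 -0.125 2.0
base 0.9996762275695801 0.0 0.0
px per mm z [-0.21836365  2.3007745 ]
tip152 [296.76751682 233.92912473] cap@161 [296.9741484  231.76382157]
[[ 45  45  43  44  42  37]
 [ 36  44  46  39  25  21]
 [ 22  28  53 131 155 111]
 [ 19  22  64  90  84  63]
 [ 20  63  92  75  85 110]
 [ 15  41  96  95  61  78]
 [ 14  22  32  27  22  43]
 [  7  15  16  11   8  13]
 [  7   7  10  13   8   7]
 [  7  16   7  15   9  12]
 [  6  13   4   9  12  14]
 [  7  10  11  13  14  10]
 [  5  12   9  11   5   8]
 [  5  14   8  12  15  11]
 [  7  11  13  14  11   9]
 [  6  11  13  10  11   8]
 [  2   8   9  10  10   5]
 [  7  11  10  11   8   4]
 [  5   7   6   4   0  34]
 [  5   1   4  63 139 150]
 [ 93  39  93 136 128  96]
 [ 60  88 108 114 103  84]
 [ 60  65  63  62  61  81]
 [ 62  67  68  67  62  82]
 [ 63  67  68  66  60  71]
 [ 63  67  67  65  57  93]
 [ 67  65  65  63  72 103]
 [113 106  97 104 120 119]
 [119 118 119 118 118 117]
 [117 117 118 117 118 116]]
```

The cup and seat have gone down together by about 2.1 px, or 9 mm, so the seat is already dragging and the fingers are on the cap. I'll continue in 1 mm steps until the shoulder.

step_arm(plan=[[[0,0,0.5,0,-1],[0,0,1,0,-1]]])

```text
t: 13.63
eef_pos: [517.7, -228.2, 151.3]
tcp_rot: [3.141, -0.0, 0.37]
ft_force: [0.0, 0.2, 1.4]
opening: 0.005
grip_force: 0.8
```

step_arm(plan=[[[0,0,0.5,0,-1],[0,0,1,0,-1]]])

```text
t: 13.8
eef_pos: [517.7, -228.1, 150.3]
tcp_rot: [3.141, -0.0, 0.37]
ft_force: [-0.3, 0.1, 2.4]
opening: 0.005
grip_force: 0.8
```

step_arm(plan=[[[0,0,0.5,0,-1],[0,0,1,0,-1]]])

```text
t: 13.97
eef_pos: [517.7, -228.2, 149.3]
tcp_rot: [3.141, 0.0, 0.37]
ft_force: [0.5, -0.7, 2.3]
opening: 0.006
grip_force: 0.8
```

step_arm(plan=[[[0,0,0.5,0,-1],[0,0,1,0,-1]]])

```text
t: 14.13
eef_pos: [517.7, -228.1, 148.3]
tcp_rot: [3.141, 0.0, 0.37]
ft_force: [-0.4, 0.4, 1.4]
opening: 0.004
grip_force: 0.8
```

step_arm(plan=[[[0,0,0.5,0,-1],[0,0,1,0,-1]]])

```text
t: 14.3
eef_pos: [517.7, -228.2, 147.3]
tcp_rot: [3.141, 0.0, 0.37]
ft_force: [-0.7, 0.2, 1.6]
opening: 0.009
grip_force: 0.8
```

step_arm(plan=[[[0,0,0.5,0,-1],[0,0,1,0,-1]]])

```text
t: 14.47
eef_pos: [517.7, -228.1, 146.3]
tcp_rot: [3.142, 0.0, 0.37]
ft_force: [-0.7, 0.0, 0.8]
opening: 0.004
grip_force: 0.8
```

step_arm(plan=[[[0,0,0.5,0,-1],[0,0,1,0,-1]]])

```text
t: 14.63
eef_pos: [517.7, -228.2, 145.3]
tcp_rot: [3.141, 0.0, 0.37]
ft_force: [0.4, -1.1, 1.3]
opening: 0.005
grip_force: 0.8
```

step_arm(plan=[[[0,0,0.5,0,-1],[0,0,1,0,-1]]])

```text
t: 14.8
eef_pos: [517.7, -228.2, 144.3]
tcp_rot: [3.141, 0.0, 0.37]
ft_force: [-0.4, 0.5, 1.4]
opening: 0.003
grip_force: 0.8
```

step_arm(plan=[[[0,0,0.5,0,-1],[0,0,1,0,-1]]])

```text
t: 14.97
eef_pos: [517.7, -228.2, 143.3]
tcp_rot: [3.141, 0.0, 0.37]
ft_force: [0.3, -0.3, 2.2]
opening: 0.004
grip_force: 0.8
```

step_arm(plan=[[[0,0,0.5,0,-1],[0,0,1,0,-1]]])

```text
t: 15.13
eef_pos: [517.7, -228.1, 142.3]
tcp_rot: [3.142, -0.0, 0.37]
ft_force: [0.0, 0.0, 1.9]
opening: 0.003
grip_force: 0.8
```

step_arm(plan=[[[0,0,0.5,0,-1],[0,0,1,0,-1]]])

```text
t: 15.3
eef_pos: [517.7, -228.1, 141.3]
tcp_rot: [3.141, -0.0, 0.37]
ft_force: [1.1, 0.3, 3.1]
opening: 0.001
grip_force: 0.8
```

step_arm(plan=[[[0,0,0.5,0,-1],[0,0,1,0,-1]]])

```text
t: 15.47
eef_pos: [517.8, -228.2, 140.4]
tcp_rot: [3.141, -0.0, 0.37]
ft_force: [-0.2, -0.1, 4.8]
opening: 0.004
grip_force: 2.4
```

step_arm(plan=[[[0,0,0,0,-1],[0,0,0,0,-1]]])

```text
t: 15.63
eef_pos: [517.8, -228.2, 140.5]
tcp_rot: [3.141, -0.0, 0.37]
ft_force: [0.1, 0.6, 3.2]
opening: 0.005
grip_force: 2.0
```

step_arm(plan=[[[0,0,0.3,0,-1],[0,0,0.3,0,-1]]])

```text
t: 15.8
eef_pos: [517.8, -228.2, 140.3]
tcp_rot: [3.141, -0.0, 0.37]
ft_force: [-1.7, 1.1, 5.4]
opening: 0.003
grip_force: 2.8
```

step_arm(plan=[[[0,0,0.3,0,-1],[0,0,0.3,0,-1]]])

```text
t: 15.97
eef_pos: [517.9, -228.3, 140.1]
tcp_rot: [3.141, -0.0, 0.37]
ft_force: [-1.2, 0.7, 6.6]
opening: 0.004
grip_force: 3.4
```

step_arm(plan=[[[0,0,0.3,0,-1],[0,0,0.3,0,-1]]])

```text
t: 16.13
eef_pos: [517.9, -228.3, 139.9]
tcp_rot: [3.141, -0.0, 0.37]
ft_force: [-0.9, -0.5, 7.7]
opening: 0.001
grip_force: 4.0
```

step_arm(plan=[[[0,0,0.3,0,-1],[0,0,0.3,0,-1]]])

```text
t: 16.3
eef_pos: [517.9, -228.3, 139.7]
tcp_rot: [3.141, -0.001, 0.37]
ft_force: [-1.7, 0.5, 9.5]
opening: 0.005
grip_force: 4.6
```

step_arm(plan=[[[0,0,0.3,0,-1],[0,0,0.3,0,-1]]])

```text
t: 16.47
eef_pos: [518.0, -228.4, 139.5]
tcp_rot: [3.14, -0.001, 0.37]
ft_force: [-1.0, 0.8, 9.6]
opening: 0.004
grip_force: 5.2
```

step_arm(plan=[[[0,0,0.3,0,-1],[0,0,0.3,0,-1]]])

```text
t: 16.63
eef_pos: [518.0, -228.4, 139.4]
tcp_rot: [3.14, -0.001, 0.37]
ft_force: [-2.1, 0.2, 12.6]
opening: 0.004
grip_force: 5.8
```

step_arm(plan=[[[0,0,0.3,0,-1],[0,0,0.3,0,-1]]])

```text
t: 16.8
eef_pos: [518.1, -228.4, 139.2]
tcp_rot: [3.14, -0.001, 0.37]
ft_force: [-2.2, 0.3, 12.7]
opening: 0.005
grip_force: 6.4
```

step_arm(plan=[[[0,0,0,0,-1],[0,0,0,0,-1],[0,0,0,0,-1],[0,0,0,0,-1]]])

```text
t: 17.13
eef_pos: [518.1, -228.4, 139.3]
tcp_rot: [3.14, -0.001, 0.37]
ft_force: [-1.9, 1.2, 11.5]
opening: 0.004
grip_force: 6.3
```

The force is steady at about 12.5–13 N on a stiff stop. I'll hold there for a second, then retreat straight up.

step_arm(plan=[[[0,0,0,0,-1],[0,0,0,0,-1],[0,0,0,0,-1],[0,0,0,0,-1],[0,0,0,0,-1],[0,0,0,0,-1],[0,0,0,0,-1],[0,0,0,0,-1]]])

```text
t: 17.8
eef_pos: [518.1, -228.4, 139.2]
tcp_rot: [3.14, -0.001, 0.37]
ft_force: [-1.8, 0.7, 12.9]
opening: 0.005
grip_force: 6.3
```

step_arm(plan=[[[0,0,0,0,-1],[0,0,0,0,-1],[0,0,0,0,-1],[0,0,0,0,-1],[0,0,0,0,-1],[0,0,0,0,-1],[0,0,0,0,-1],[0,0,0,0,-1]]])

```text
t: 18.47
eef_pos: [518.1, -228.4, 139.3]
tcp_rot: [3.14, -0.001, 0.37]
ft_force: [-0.9, 0.2, 12.7]
opening: 0.004
grip_force: 6.3
```

step_arm(plan=[[[0,0,-0.7,0,-1],[0,0,-1.5,0,-1],[0,0,-3,0,-1],[0,0,-8,0,-1],[0,0,-25,0,-1],[0,0,-50,0,-1],[0,0,-75,0,-1],[0,0,-75,0,-1]]])

```text
t: 19.13
eef_pos: [519.0, -228.8, 217.5]
tcp_rot: [3.137, -0.004, 0.37]
ft_force: [-0.4, 0.3, -0.1]
opening: 0.006
grip_force: 0.0
```

```bash
python3 - <<'E'
from h import *
s=env.state();print(s["eef_pos"],s["ft_force"])
c=env.get_calibration("wrist");W=env.read_camera("wrist");S=env.read_camera("side")
cv2.imwrite("pics/w7.png",W);cv2.imwrite("pics/s7.png",S)
print("wrist px cap/lid expected",proj(c,np.array([518.,-228,139])),proj(c,np.array([518.,-228,112])))
cv2.imwrite("pics/c7.png",np.hstack([cv2.resize(W[120:270,184:334],(400,400),interpolation=2),cv2.resize(S[190:290,245:345],(400,400),interpolation=2)]))
E
```

```text
[ 519.00046587 -228.80664514  217.49412152] [-0.3534565   0.27268926 -0.09957025]
wrist px cap/lid expected [255.61658385 203.09420845] [255.76021925 196.23729855]
```

View pics/c7.png

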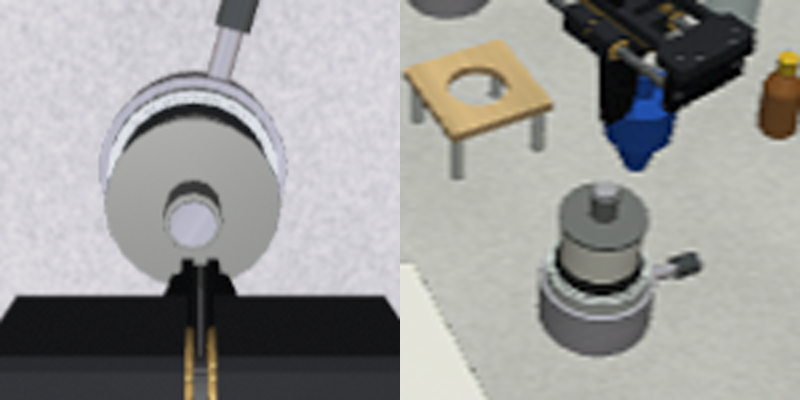

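The final view shows the funnel upright and centred on the lowered seat. Its cap is at (256,203) in the wrist picture, exactly where predicted, and the arm is clear of it. I'll hand the job in.

```bash
python3 -c "
from cell import env
print(env.job_done())"
```

```text
the job is handed in; nothing more can be done
None
```

The funnel is seated in the wide base on its shoulder, was held at about 13 N for over a second, and was released upright and centred. The job is handed in at about 19 s; no verdict came back.

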